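# Make up the cheese assortment tray

## Task

Make up the assortment tray from the cheeses on the wire rack: the small drum into the round box, the flat-topped square pyramid into the square box, the log into the long box and the brick into the shorter rectangular box. Set each one down upright and flat on the floor of its box, inside the walls, without dropping it. The flat wheel and the round cone belong to another order: leave them where they stand on the rack.

Things in the scene. Friction and masses are not known exactly. Their poses are not given: they have to be found in the camera images.
- drum: Small upright drum cheese: a plain cylinder 48 mm in diameter and 44 mm high, about 85 g, off-white rind like all the cheeses. Origin: centre of its underside, z up. Grip it across its diameter, along its own y. Starts on the white wire rack (top 22 mm above the table), at least 20 mm free beside it for each finger.
- pyramid: Flat-topped pyramid cheese: base 56 x 56 mm, top 38 x 38 mm, 50 mm high, about 110 g, off-white rind like all the cheeses. Origin: centre of its underside, z up. x and y square to its sides. Grip it with 10 N along its y. Starts on the white wire rack (top 22 mm above the table), at least 20 mm free beside it for each finger.
- log: Log cheese lying down: round bar 44 mm in diameter and 104 mm long along its own y, settled on a flat foot so that it does not roll, 44 mm high, about 160 g, off-white rind like all the cheeses. Origin: centre of its underside, z up. Grip it at mid-length across its x. Starts on the white wire rack (top 22 mm above the table), at least 20 mm free beside it for each finger.
- brick: Brick cheese: rectangular block 46 mm (its x) by 72 mm (its y), 42 mm high, about 140 g, off-white rind like all the cheeses. Origin: centre of its underside, z up. Grip it across its x. Starts on the white wire rack (top 22 mm above the table), at least 20 mm free beside it for each finger.
- wheel: Flat wheel cheese, not for this tray: a low cylinder 62 mm in diameter and only 28 mm high (wider and flatter than the drum), same rind. Stands on the wire rack among the others. Origin: centre of its underside. To be left where it is.
- cone: Flat-topped round cone cheese, not for this tray: 56 mm across at the foot, 38 mm across at the top, 50 mm high (like the pyramid but round), same rind. Stands on the wire rack among the others. Origin: centre of its underside. To be left where it is.
- round_box: Open pale-wood box, round, 78 mm outside and 74 mm inside diameter: for the drum. Fixed in one quarter of the brown tray (which quarter varies; tray floor 8 mm, rim 22 mm above the table). Walls 2 mm thick, tops 14 mm above the origin; inner floor 3 mm above it. Origin: centre of its underside, z up.
- square_box: Open pale-wood box, square, 86 mm outside and 82 mm inside: for the pyramid. Fixed in one quarter of the brown tray (which quarter varies; tray floor 8 mm, rim 22 mm above the table). Walls 2 mm thick, tops 14 mm above the origin; inner floor 3 mm above it. Origin: centre of its underside, z up, x and y square to its walls.
- long_box: Open pale-wood box, long and narrow, 74 x 134 mm outside, 70 x 130 mm inside, long side along its y: for the log. Fixed in one quarter of the brown tray (which quarter varies; tray floor 8 mm, rim 22 mm above the table). Walls 2 mm thick, tops 14 mm above the origin; inner floor 3 mm above it. Origin: centre of its underside, z up, y along its long side.
- oblong_box: Open pale-wood box, a shorter rectangle, 76 x 102 mm outside, 72 x 98 mm inside, long side along its y: for the brick. Fixed in one quarter of the brown tray (which quarter varies; tray floor 8 mm, rim 22 mm above the table). Walls 2 mm thick, tops 14 mm above the origin; inner floor 3 mm above it. Origin: centre of its underside, z up, y along its long side.
Not all that is in view belongs to the job. Leave any purple or red look-alike of the drum alone.

How it is judged:
By the outcome, as a careful person would: the job done as asked, in the order asked, and still so for the second after the job is handed in, with the robot touching nothing.
It also fails if it takes over 106 s, if anything falls off the work surface, if the arm or the gripper's body presses on something with over 40 N, if the wrist force passes 120 N, or if a joint passes its speed limit or range.

## Robot

A 6-joint arm with a two-finger parallel gripper is mounted at the origin on the work surface. World frame = base frame: x ahead of the robot, y to its left, z up, the work surface at z = 0. Lengths are in m, angles in rad, forces in N, time in s.
With the tool pointing down it reaches from about 0.25 to 0.775 m from the base axis. Payload 4 kg.
Tool frame: the origin (TCP) lies midway between the tips of the shut fingers; the grasp point (between the pads) lies 19 mm behind it (robot.hold_point_z is the distance from the TCP to the grasp point, in m); z points along the fingers, y is the line along which they close (so a half turn about z gives the same grasp; the last joint's range is limited). The gripper opens to 94 mm and grips with 3 to 60 N. Pads are 16 mm wide; open, the fingers measure 119 mm over their backs; the gripper's body (75 mm by 177 mm) begins 78 mm behind the grasp point.
Start: joints at [1.149, 0.087, 1.371, -0, 1.684, -0.103], TCP at [0.172, 0.522, 0.168] pointing down, gripper open.
Joint ranges: [-3.1, 3.1], [-0.76, 2.03], [0.27, 2.55], [-1.08, 4.22], [0.17, 2.65], [-2.57, 2.57]. Speed limits (rad/s): [2.79, 2.79, 3.14, 3.14, 3.14, 3.14].

## Interface

Orientations are given as [roll, pitch, yaw] about the fixed x, y, z axes, in that order (R = Rz(yaw) Ry(pitch) Rx(roll)).
In Python, from bench import readout, imaging, robot gives the robot as it stands.
- The arm moves only by the tool carry_out, never from a script. Its argument "motion" is text: rows parted by semicolons, each of 7 numbers parted by spaces: the shift along the tool's x, y, z each as a share of 200 mm, from -1 to 1, then the turn, a rotation vector about the tool's x, y, z each as a share of 120 degrees, from -1 to 1, then the opening, from 0 (shut) to 1 (fully open). A call has 1 to 12 rows; each row shifts and turns the commanded pose from where the row before left it, along the tool's axes as they then stand; what a row does not reach is not made up. A row lasts 1/8 s, in which the tool goes at most 62.5 mm and 10.7 degrees, less where a joint would pass 70% of its speed; a pose out of reach is approached as far as the arm can. A call with a number of a shift or a turn outside -1 to 1 is refused whole. A call with a gripper value outside its range is refused whole. The fingers move at their own pace and stop on an object; the grip force is fixed at half the most. Time passes only in rows, so rows that do not move let the fingers close. It gives the time, the measured TCP pose, the force, the opening and the grip force at its end, in the units of the state.
- readout.get_obs(): the state, without advancing time (a new reading comes with each control period).
- imaging.snapshot(name): name is "scene" or "top"; returns a dict with "pixels" (480x640x3 uint8, red, green, blue), "fx", "fy", "cx", "cy" (pixels), "R" (3x3) and "t" (3): a world point X has camera coordinates R X + t. Camera axes: x right, y down, z forward; pixel columns grow to the right and rows downward; lengths in m; the calibration is good to about 2 mm. A picture is of the moment at which its call begins. There is no depth.
- robot.close_job(): hands the job in; it is judged then, once.
The state is a dict: "time": time; "joint_positions": joint angles; "qvel": joint speeds; "joint_torque": joint torques, N m; "tool_pos": TCP position; "ee_rot": TCP orientation; "wrist_force": force on the tool from outside, world axes, zero at the start; "wrist_torque": the same for the moment, N m; "width": finger opening in m; "finger_force": force on a finger pad.
Only numpy, scipy, OpenCV 4.12 (cv2) and the standard library are available. Lean on these libraries where they do the work, as an engineer would, in place of code of your own. Each camera call takes 0.05 s, during which the arm holds its last target. There are 200 camera calls.

## Working session

There is one attempt and no reset: what is moved stays moved. The work goes in short steps, Python scripts to look and compute and a tool call to move; the robot and the scene stay as the last step left them, time stands still between calls to the robot, and variables do not carry over. Pictures are saved under pics/ and viewed, at most 14 in all, crops included, and the job is handed in when it is done.

Besides the shell and the picture viewer there is one more tool, called after "Call:" as name(argument=value, ...) on one line, values as JSON. carry_out: Moves the arm, as the interface text tells. Its arguments: {"type":"object","properties":{"motion":{"type":"string"}},"required":["motion"]}

```bash
mkdir -p pics; python3 - <<'E'
from bench import readout, imaging, robot
import cv2
for n in("top","scene"):
    s=imaging.snapshot(n); cv2.imwrite(f"pics/{n}0.png",s["pixels"][:,:,::-1])
    print(n,s["fx"],s["fy"],s["cx"],s["cy"],s["R"],s["t"])
o=readout.get_obs(); print(o, robot.hold_point_z)
E
```

```text
top 439.47245390651943 439.47245390651943 314.71370020983943 247.60129796071823 [[ 0.02914681 -0.99929988  0.02345681]
 [-0.9869875  -0.0324843  -0.15748155]
 [ 0.15813327 -0.01856149 -0.9872433 ]] [0.09516179 0.49756188 0.97403362]
scene 561.8888855953635 561.8888855953635 312.7300201115393 239.53573051754964 [[-0.57576805  0.8175865   0.00659273]
 [ 0.5952752   0.42471027 -0.68210602]
 [-0.56048067 -0.38881036 -0.73122357]] [ 0.1700947  -0.29985104  1.59909764]
{'time': 0.1, 'joint_positions': array([ 1.14890240e+00,  8.78627744e-02,  1.37208146e+00, -2.34005989e-05,
        1.68354786e+00, -1.03102460e-01]), 'qvel': array([-0.00021229, -0.00233338, -0.00593063, -0.0018568 , -0.0005484 ,
       -0.00038117]), 'joint_torque': array([ 2.26319244e-03, -3.41248477e+01, -3.03303480e+01,  7.20658503e-02,
        3.03655188e-02, -9.84904113e-05]), 'tool_pos': array([0.1721711 , 0.52178503, 0.16684226]), 'ee_rot': array([-3.13970091e+00, -1.72356434e-04,  2.82279841e+00]), 'wrist_force': array([ 0.57454125, -0.22535958,  0.79740416]), 'wrist_torque': array([-0.03443494,  0.0390272 , -0.01552863]), 'finger_force': 0.0, 'width': 0.0941077244276862} 0.0188
```

View pics/top0.png

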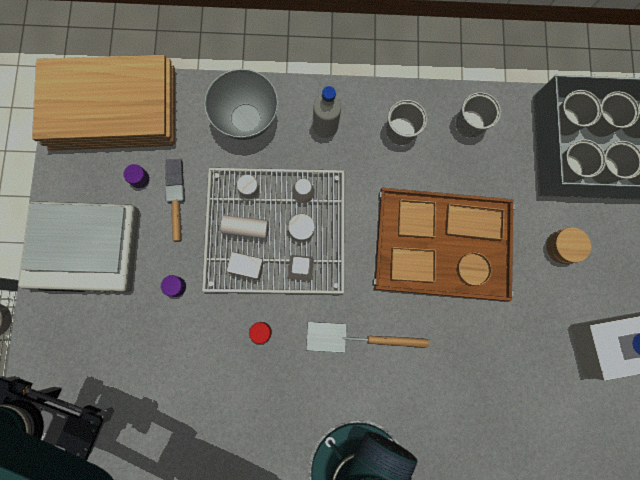

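View pics/scene0.png

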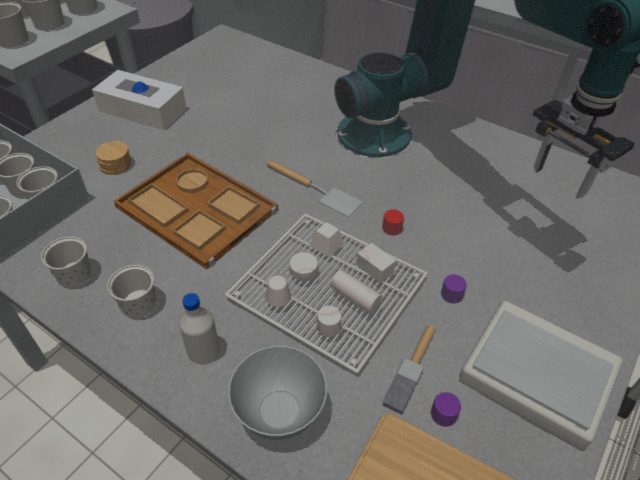

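Candidates in top: upright round pieces are at (247,184), (303,188) and (301,227). By shape, (247,184) looks like the drum, (303,188) tapers like the cone, and (301,227) is the wide, low wheel. The pyramid is at (301,266), the log at (243,227) and the brick at (244,265). The boxes look like square (417,219), long (475,222), oblong (413,265) and round (474,269). I'll confirm this in a crop.

```bash
cat > h.py <<'E'
import numpy as np, cv2
from bench import readout, imaging, robot
def ray(s,uv,z):
    """pixels (N,2) -> world points on plane z"""
    uv=np.atleast_2d(uv).astype(float)
    d=np.c_[(uv[:,0]-s["cx"])/s["fx"],(uv[:,1]-s["cy"])/s["fy"],np.ones(len(uv))]@s["R"]
    c=-s["R"].T@s["t"]; return c+d*((z-c[2])/d[:,2])[:,None]
def proj(s,P):
    q=np.atleast_2d(P)@s["R"].T+s["t"]; return q[:,:2]/q[:,2:]*[s["fx"],s["fy"]]+[s["cx"],s["cy"]]
E
python3 - <<'E'
from h import *
s=imaging.snapshot("top"); p=s["pixels"][:,:,::-1].copy()
a=cv2.resize(p[165:300,200:350],None,fx=5.2,fy=5.2,interpolation=cv2.INTER_CUBIC); a=a[:600,:780]
cv2.imwrite("pics/rack.png",a)
b=cv2.resize(p[185:305,370:520],None,fx=5,fy=5,interpolation=cv2.INTER_CUBIC); cv2.imwrite("pics/tray.png",b)
q=imaging.snapshot("scene")["pixels"][:,:,::-1]
c=cv2.resize(q[210:360,230:430],None,fx=4,fy=4,interpolation=cv2.INTER_CUBIC); cv2.imwrite("pics/rack_s.png",c)
for n,uv in dict(drum=(247,180),cone=(303,183),wheel=(301,225),pyr=(301,266),log=(243,227),brick=(244,265)).items(): print(n,ray(s,uv,.066)[0].round(3))
for uv in [(417,219),(475,222),(413,265),(474,269)]: print(uv,ray(s,uv,.022)[0].round(3))
E
```

```text
drum [0.641 0.27  0.066]
cone [0.639 0.142 0.066]
wheel [0.541 0.144 0.066]
pyr [0.448 0.14  0.066]
log [0.532 0.274 0.066]
brick [0.446 0.267 0.066]
(417, 219) [ 0.574 -0.131  0.022]
(475, 222) [ 0.571 -0.27   0.022]
(413, 265) [ 0.463 -0.121  0.022]
(474, 269) [ 0.459 -0.264  0.022]
```

View pics/rack.png

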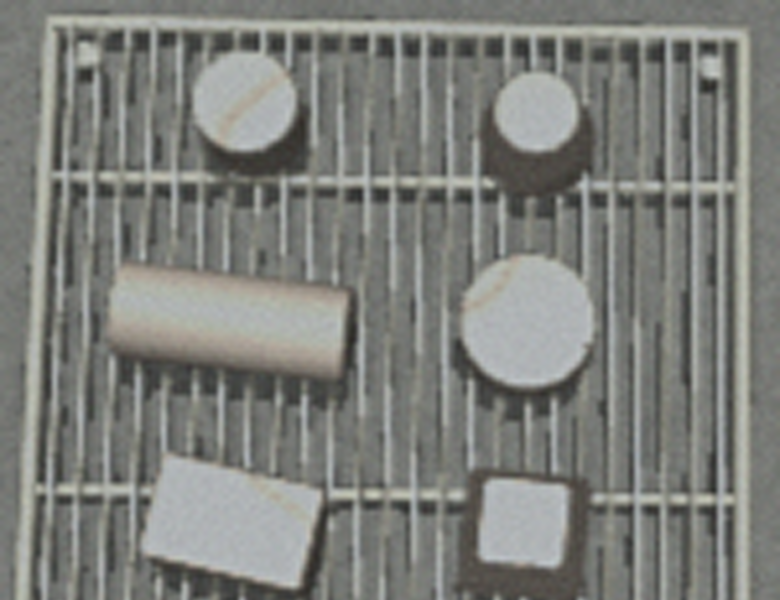

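View pics/tray.png

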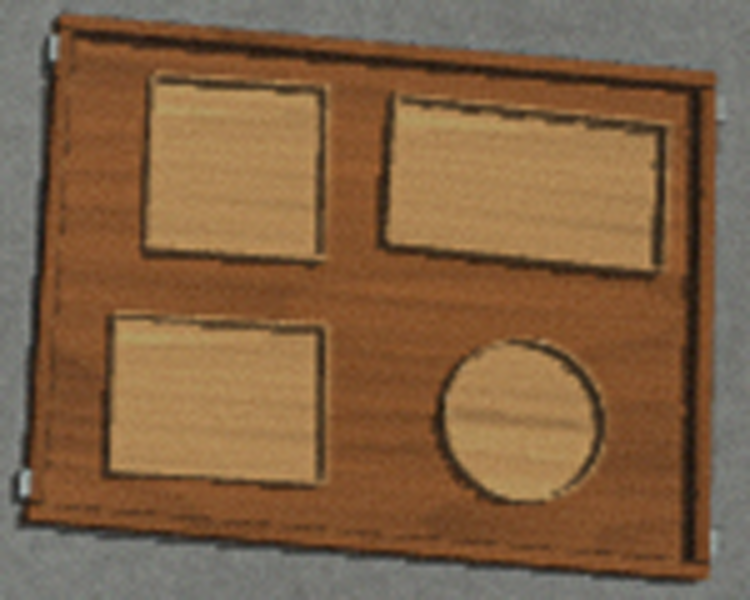

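View pics/rack_s.png

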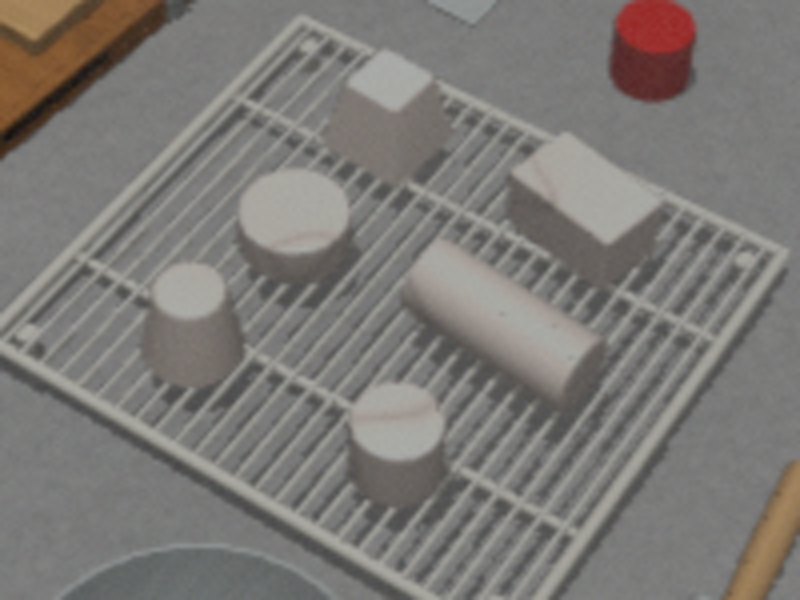

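The crops confirm it:
- **Rack:** the drum at (247,184) is straight-sided and the cone at (303,188) is round and tapered. The wheel (301,227) is wide and low, and the pyramid (301,266) has a square top. The log is at (243,227) and the brick at (244,265).
- **Tray:** square box (417,219), long (475,222), oblong (413,265) and round (474,269).

Next I'll fit the poses.

```bash
cat > meas.py <<'E'
from h import *
import json
s=imaging.snapshot("top")
def cr(pts,k,o): return (np.array(pts,float)+.5)/k-.5+o
A=lambda p:cr(p,5.2,(200,165)); B=lambda p:cr(p,5,(370,185))
def quad(n,uv,z):
    w=ray(s,uv,z)[:,:2]; e=np.roll(w,-1,0)-w; L=np.linalg.norm(e,axis=1)
    d=e[0]-e[2]; f=e[1]-e[3]
    # yaw of the long axis relative to world y (image-right edge = -y)
    a1=np.arctan2(d[0],-d[1])  # edge0 = -y dir rotated
    a2=np.arctan2(f[1],f[0])
    print(n,w.mean(0).round(4),"sides mm",(L*1e3).round(1),"edge0 dir",np.degrees(np.arctan2(-d[1],-d[0])).round(1),"edge1 dir",np.degrees(np.arctan2(-f[1],-f[0])).round(1))
quad("pyr",A([(483,479),(570,481),(567,569),(478,566)]),.072)
quad("brick",A([(167,455),(323,490),(300,590),(143,553)]),.064)
quad("log",A([(120,265),(352,290),(343,381),(108,348)]),.044)
quad("sq",B([(152,75),(326,87),(324,262),(143,250)]),.022)
quad("long",B([(392,93),(668,125),(660,272),(380,247)]),.022)
quad("obl",B([(110,315),(325,325),(322,485),(105,475)]),.022)
for n,p in (("drum",A([(246,103),(195,103),(298,103),(246,52),(246,154)])),): w=ray(s,p,.066); print(n,w[0].round(4),np.linalg.norm(w[1]-w[2]).round(4),np.linalg.norm(w[3]-w[4]).round(4))
w=ray(s,B([(521,420),(437,420),(605,420),(521,338),(521,503)]),.022); print("round",w[0].round(4),np.linalg.norm(w[1]-w[2]).round(4),np.linalg.norm(w[3]-w[4]).round(4))
E
python3 meas.py
cat > go.py <<'E'
from h import *
import sys
from scipy.spatial.transform import Rotation as Ro
x,y,z,yaw=[float(v) for v in sys.argv[1:5]]
o=readout.get_obs(); R=Ro.from_euler("xyz",o["ee_rot"]).as_matrix(); Rt=Ro.from_euler("xyz",[np.pi,0,np.radians(yaw)]).as_matrix()
d=R.T@(np.array([x,y,z])-o["tool_pos"]); r=Ro.from_matrix(R.T@Rt).as_rotvec()
print("t",o["time"],"pos",o["tool_pos"].round(4),"rpy deg",np.degrees(o["ee_rot"]).round(2),"w",round(o["width"],4),"F",o["wrist_force"].round(1))
print("shift share",(d/.2).round(3),"turn share",(r/np.radians(120)).round(4))
E
python3 go.py .641 .27 .15 161.7
```

```text
pyr [0.4484 0.1415] sides mm [37.1 37.7 37.7 37.2] edge0 dir 90.2 edge1 dir -0.6
brick [0.4461 0.266 ] sides mm [68.7 43.9 68.8 43.2] edge0 dir 78.8 edge1 dir -10.2
log [0.5377 0.2747] sides mm [103.4  41.2 104.6  37.7] edge0 dir 84.7 edge1 dir -3.6
sq [ 0.5758 -0.1307] sides mm [83.8 85.4 86.  85.6] edge0 dir 88.0 edge1 dir -2.2
long [ 0.5728 -0.2691] sides mm [133.5  72.2 133.8  75.8] edge0 dir 86.0 edge1 dir -5.3
obl [ 0.4645 -0.1201] sides mm [101.7  75.5 101.4  75.4] edge0 dir 89.2 edge1 dir -1.8
drum [0.6309 0.2701 0.066 ] 0.0451 0.0464
round [ 0.4594 -0.2639  0.022 ] 0.0794 0.0779
t 0.25 pos [0.1723 0.522  0.1673] rpy deg [-179.94   -0.    161.73] w 0.094 F [ 0.3  0.3 -0. ]
shift share [-2.62  -0.462  0.087] turn share [-0.0005 -0.      0.0003]
```

```bash
python3 go.py .631 .27 .1365 161.7
```

```text
t 0.25 pos [0.1723 0.522  0.1673] rpy deg [-179.94   -0.    161.73] w 0.094 F [ 0.3  0.3 -0. ]
shift share [-2.573 -0.478  0.154] turn share [-0.0005 -0.      0.0003]
```

Call:
carry_out(motion="-0.234 -0.0435 0 0 0 0 0.8;-0.234 -0.0435 0 0 0 0 0.8;-0.234 -0.0435 0 0 0 0 0.8;-0.234 -0.0435 0 0 0 0 0.8;-0.234 -0.0435 0 0 0 0 0.8;-0.234 -0.0435 0 0 0 0 0.8;-0.234 -0.0435 0 0 0 0 0.75;-0.234 -0.0435 0 0 0 0 0.75;-0.234 -0.0435 0 0 0 0 0.75;-0.234 -0.0435 0 0 0 0 0.75;-0.233 -0.043 0.154 0 0 0 0.75;0 0 0 0 0 0 0.75")

```text
time: 1.75
tool_pos: [0.6315, 0.267, 0.1315]
ee_rot: [-3.136, -0.006, 2.818]
wrist_force: [-0.2, 0.6, -0.1]
width: 0.0703
finger_force: 0.0
```

```bash
python3 go.py .631 .27 .0365 161.7
```

```text
t 1.75 pos [0.6315 0.267  0.1315] rpy deg [-179.69   -0.35  161.48] w 0.0703 F [-0.2  0.6 -0.1]
shift share [0.004 0.016 0.475] turn share [-0.0026 -0.0029 -0.0018]
```

Call:
carry_out(motion="0 0.01 0.15 0 0 0 0.75;0 0 0.15 0 0 0 0.75;0 0 0.12 0 0 0 0.75;0 0 0 0 0 0 0.75;0 0 0 0 0 0 0.75")

```text
time: 2.38
tool_pos: [0.6321, 0.273, 0.0549]
ee_rot: [3.14, 0.002, 2.824]
wrist_force: [0.1, -0.3, 0.9]
width: 0.0705
finger_force: 0.0
```

```bash
python3 go.py .631 .27 .0365 161.7
```

```text
t 2.375 pos [0.6321 0.273  0.0549] rpy deg [1.7991e+02 1.0000e-01 1.6178e+02] w 0.0705 F [ 0.1 -0.3  0.9]
shift share [ 0.001 -0.016  0.092] turn share [0.0008 0.0008 0.0006]
```

Call:
carry_out(motion="0 -0.015 0.046 0 0 0 0.75;0 0 0.046 0 0 0 0.75;0 0 0 0 0 0 0.75;0 0 0 0 0 0 0;0 0 0 0 0 0 0;0 0 0 0 0 0 0;0 0 0 0 0 0 0;0 0 0 0 0 0 0;0 0 0 0 0 0 0")

```text
time: 3.5
tool_pos: [0.6308, 0.2693, 0.0347]
ee_rot: [3.141, 0.0, 2.823]
wrist_force: [-0.8, 0.4, -0.7]
width: 0.014
finger_force: 0.0
```

```bash
python3 - <<'E'
from h import *
s=imaging.snapshot("top"); p=s["pixels"][:,:,::-1]; q=imaging.snapshot("scene")["pixels"][:,:,::-1]
a=cv2.resize(p[110:310,190:350],None,fx=2.5,fy=2.5); b=cv2.resize(q[200:400,270:430],None,fx=2.5,fy=2.5)
cv2.imwrite("pics/d1.png",np.hstack([a,b])); print(readout.get_obs()["width"],proj(s,[[.631,.27,.066],[.631,.27,.0365]]))
E
```

```text
0.005968476362284707 [[246.97018018 184.37561124]
 [248.5860642  188.13542724]]
```

View pics/d1.png

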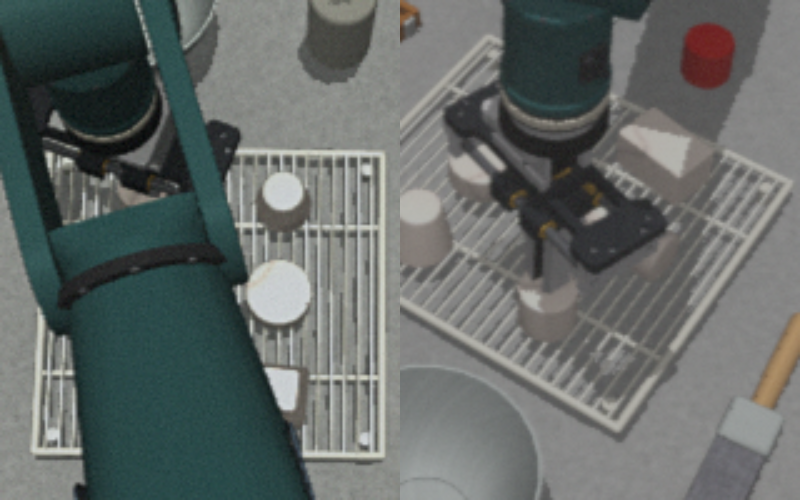

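```bash
python3 - <<'E'
from h import *
s=imaging.snapshot("top"); q=imaging.snapshot("scene")
o=readout.get_obs(); print(o["tool_pos"],o["width"])
print("tcp in scene",proj(q,o["tool_pos"]))
A=lambda p:(np.array(p,float)+.5)/5.2-.5+(200,165); S=lambda p:(np.array(p,float)+.5)/4-.5+(230,210)
for n,a,b,z in [("drum",(246,103),(397,420),.066),("cone",(537,112),(188,290),.072),("wheel",(528,322),(294,208),.05),("pyr",(525,524),(390,80),.072),("brick",(233,522),(585,189),.064)]:
    P=[c["R"] for c in (s,q)]
    M=[np.array([[c["fx"],0,c["cx"]],[0,c["fy"],c["cy"]],[0,0,1]])@np.c_[c["R"],c["t"]] for c in (s,q)]
    X=cv2.triangulatePoints(M[0],M[1],A(a).reshape(2,1),S(b).reshape(2,1)); X=(X[:3]/X[3]).ravel()
    print(n,X.round(4),"top",ray(s,A(a),z)[0].round(4),"scene",ray(q,S(b),z)[0].round(4))
p=q["pixels"][270:360,280:380,::-1]; cv2.imwrite("pics/d2.png",cv2.resize(p,None,fx=6,fy=6,interpolation=cv2.INTER_CUBIC))
E
```

```text
[0.63078743 0.26929098 0.03467421] 0.0009602471304683026
tcp in scene [[326.48374304 323.33342217]]
drum [0.63   0.2719 0.0657] top [0.6309 0.2701 0.066 ] scene [0.6296 0.2731 0.066 ]
cone [0.6287 0.1436 0.0723] top [0.6296 0.1423 0.072 ] scene [0.6282 0.1443 0.072 ]
wheel [0.5391 0.1448 0.0519] top [0.5404 0.1433 0.05  ] scene [0.5373 0.1448 0.05  ]
pyr [0.447  0.1433 0.0721] top [0.4482 0.1413 0.072 ] scene [0.4463 0.1446 0.072 ]
brick [0.4452 0.2683 0.0618] top [0.446  0.2661 0.064 ] scene [0.4463 0.2703 0.064 ]
```

View pics/d2.png

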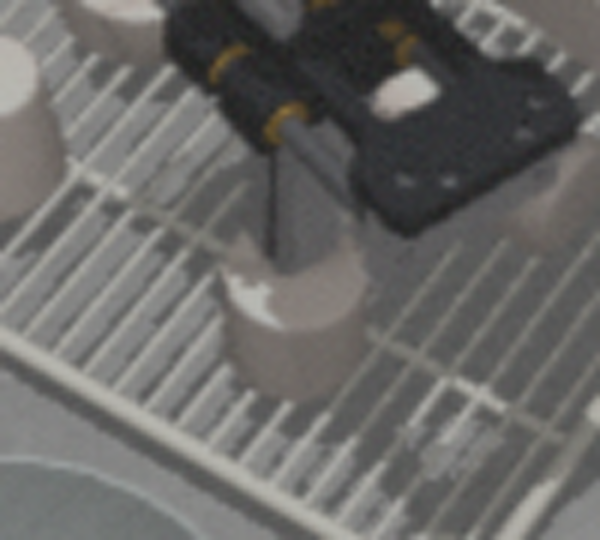

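```bash
python3 - <<'E'
from h import *
q=imaging.snapshot("scene"); t=np.array([.1722,.5218,.1668]); y=np.array([np.sin(2.8228),-np.cos(2.8228),0])*.047
for dz in (0,.03): print(dz,proj(q,[t+[0,0,dz],t+y+[0,0,dz],t-y+[0,0,dz]]).round(0).tolist())
o=readout.get_obs(); print(o["time"],o["tool_pos"],o["joint_positions"],o["width"],o["wrist_force"])
print(proj(q,[o["tool_pos"]+[0,0,d] for d in (0,.03,.05,.1)]).round(0).tolist())
im=cv2.imread("pics/scene0.png")[90:220,500:640]; cv2.imwrite("pics/st.png",cv2.resize(im,None,fx=4,fy=4,interpolation=cv2.INTER_CUBIC))
E
```

```text
0 [[551.0, 197.0], [570.0, 209.0], [532.0, 185.0]]
0.03 [[555.0, 186.0], [575.0, 199.0], [537.0, 174.0]]
3.75 [0.6307733  0.2692945  0.03468297] [ 3.20851775e-01  4.41899270e-01  1.19918341e+00  5.55347410e-05
  1.50051021e+00 -9.31179810e-01] 0.0008846934527505439 [-0.06497138  0.1672793   0.41628706]
[[326.0, 323.0], [327.0, 314.0], [327.0, 308.0], [328.0, 292.0]]
```

View pics/st.png

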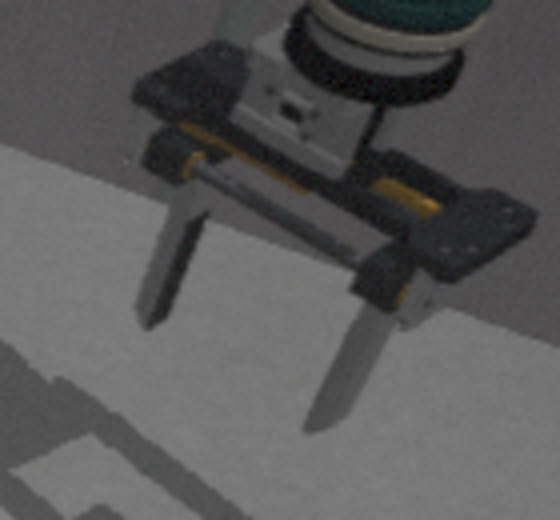

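The pictures disagree with the reported height. At the start and now, the finger tips appear about 30 mm higher than `tool_pos` says: start tips at (537,172) and (577,198) fit dz≈+0.03. The shut fingers are now just above the drum's top. A gentle touch on the drum top (z = 0.066) will measure the offset.

Call:
carry_out(motion="0 0 0.005 0 0 0 0;0 0 0.005 0 0 0 0;0 0 0 0 0 0 0")

```text
time: 4.12
tool_pos: [0.6307, 0.2692, 0.0325]
ee_rot: [-3.141, -0.0, 2.823]
wrist_force: [-0.3, -0.0, 0.6]
width: 0.0004
finger_force: 0.0
```

Call:
carry_out(motion="0 0 0.005 0 0 0 0;0 0 0.005 0 0 0 0;0 0 0 0 0 0 0")

```text
time: 4.5
tool_pos: [0.6307, 0.2693, 0.0305]
ee_rot: [-3.142, -0.0, 2.823]
wrist_force: [-0.3, -0.4, 0.1]
width: 0.0009
finger_force: 0.0
```

Call:
carry_out(motion="0 0 0.005 0 0 0 0;0 0 0.005 0 0 0 0;0 0 0 0 0 0 0")

```text
time: 4.88
tool_pos: [0.6308, 0.2693, 0.0288]
ee_rot: [3.141, 0.0, 2.823]
wrist_force: [0.2, -0.0, 1.3]
width: 0.0004
finger_force: 0.1
```

Call:
carry_out(motion="0 0 0.005 0 0 0 0;0 0 0 0 0 0 0")

```text
time: 5.12
tool_pos: [0.6309, 0.2693, 0.0287]
ee_rot: [3.141, 0.001, 2.823]
wrist_force: [-2.1, -0.5, 5.1]
width: 0.0005
finger_force: 2.5
```

Contact is at reported z = 0.0287 against the true 0.066, so the tips are 37 mm higher than reported. I'll plan with that offset: reported z = true − 0.037.

Call:
carry_out(motion="0 0 -0.1 0 0 0 0;0 0.01 -0.02 0 0 0 0.75;0 0 0 0 0 0 0.75;0 0 0 0 0 0 0.75;0 0 0 0 0 0 0.75;0 0 0 0 0 0 0.75;0 0 0 0 0 0 0.75;0 0 0 0 0 0 0.75")

```text
time: 6.12
tool_pos: [0.6314, 0.2712, 0.0516]
ee_rot: [3.142, -0.0, 2.823]
wrist_force: [0.2, 0.2, 0.8]
width: 0.0676
finger_force: 0.0
```

```bash
python3 go.py .630 .2715 0 161.7
```

```text
t 6.125 pos [0.6314 0.2712 0.0516] rpy deg [180.    -0.   161.73] w 0.0676 F [0.2 0.2 0.8]
shift share [ 0.007 -0.001  0.258] turn share [ 0.     -0.      0.0003]
```

Call:
carry_out(motion="0.006 0 0.08 0 0 0 0.75;0 0 0.08 0 0 0 0.75;0 0 0.06 0 0 0 0.75;0 0 0.038 0 0 0 0.75;0 0 0 0 0 0 0.75;0 0 0 0 0 0 0;0 0 0 0 0 0 0;0 0 0 0 0 0 0;0 0 0 0 0 0 0;0 0 0 0 0 0 0")

```text
time: 7.38
tool_pos: [0.6308, 0.2718, 0.0009]
ee_rot: [3.141, 0.001, 2.823]
wrist_force: [1.0, 0.5, 3.1]
width: 0.0477
finger_force: 30.0
```

Call:
carry_out(motion="0 0 -0.1 0 0 0 0;0 0 -0.2 0 0 0 0;0 0 -0.2 0 0 0 0;0 0 0 0 0 0 0")

```text
time: 7.88
tool_pos: [0.6332, 0.2726, 0.1065]
ee_rot: [3.135, 0.008, 2.823]
wrist_force: [0.3, 0.6, -0.9]
width: 0.0474
finger_force: 30.0
```

```bash
python3 go.py .459 -.263 .1 161.7
```

```text
t 7.875 pos [0.6332 0.2726 0.1065] rpy deg [179.64   0.48 161.74] w 0.0474 F [ 0.3  0.6 -0.9]
shift share [-0.012 -2.816  0.015] turn share [0.003  0.004  0.0003]
```

Call:
carry_out(motion="0 -0.235 0 0 0 0 0;0 -0.235 0 0 0 0 0;0 -0.235 0 0 0 0 0;0 -0.235 0 0 0 0 0;0 -0.235 0 0 0 0 0;0 -0.235 0 0 0 0 0;0 -0.235 0 0 0 0 0;0 -0.235 0 0 0 0 0;0 -0.235 0 0 0 0 0;0 -0.235 0 0 0 0 0;0 -0.235 0 0 0 0 0;0 -0.235 0 0 0 0 0")

```text
time: 9.38
tool_pos: [0.452, -0.2648, 0.0986]
ee_rot: [3.141, -0.002, 2.823]
wrist_force: [-0.1, 0.2, -0.4]
width: 0.0473
finger_force: 30.0
```

Call:
carry_out(motion="0 0 0 0 0 0 0;0 0 0 0 0 0 0;0 0 0 0 0 0 0")

```text
time: 9.75
tool_pos: [0.4537, -0.2627, 0.0996]
ee_rot: [3.141, -0.001, 2.824]
wrist_force: [-0.0, 0.3, -0.7]
width: 0.0477
finger_force: 30.0
```

```bash
python3 go.py .459 -.263 -.0101 161.7
```

```text
t 9.75 pos [ 0.4537 -0.2627  0.0996] rpy deg [ 1.7996e+02 -5.0000e-02  1.6183e+02] w 0.0477 F [-0.   0.3 -0.7]
shift share [-0.026  0.007  0.548] turn share [ 0.0004 -0.0004  0.0011]
```

Call:
carry_out(motion="-0.026 0.007 0.15 0 0 0 0;0 0 0.15 0 0 0 0;0 0 0.12 0 0 0 0;0 0 0.08 0 0 0 0;0 0 0 0 0 0 0;0 0 0 0 0 0 0")

```text
time: 10.5
tool_pos: [0.4598, -0.2646, 0.0012]
ee_rot: [-3.141, 0.002, 2.823]
wrist_force: [-0.8, 0.0, -0.3]
width: 0.0478
finger_force: 30.0
```

```bash
python3 go.py .459 -.263 -.0101 161.7
```

```text
t 10.5 pos [ 0.4598 -0.2646  0.0012] rpy deg [-1.7997e+02  1.1000e-01  1.6176e+02] w 0.0478 F [-0.8  0.  -0.3]
shift share [0.006 0.006 0.056] turn share [-0.0002  0.0009  0.0005]
```

Call:
carry_out(motion="0.003 0.005 0.03 0 0 0 0;0 0 0.018 0 0 0 0;0 0 0.005 0 0 0 0;0 0 0 0 0 0 0")

```text
time: 11.0
tool_pos: [0.4586, -0.2632, -0.0102]
ee_rot: [3.141, -0.0, 2.823]
wrist_force: [-1.6, 1.3, 2.1]
width: 0.0472
finger_force: 30.0
```

Call:
carry_out(motion="0 0 0 0 0 0 0.7;0 0 0 0 0 0 0.7;0 0 0 0 0 0 0.7;0 0 -0.1 0 0 0 0.7;0 0 -0.2 0 0 0 0.7;0 0 -0.25 0 0 0 0.8;0 0 0 0 0 0 0.8;0 0 0 0 0 0 0.8")

```text
time: 12.0
tool_pos: [0.4584, -0.263, 0.0989]
ee_rot: [3.141, -0.001, 2.823]
wrist_force: [-0.7, 0.3, -0.6]
width: 0.0755
finger_force: 0.0
```

```bash
python3 go.py .447 .143 .1 90; python3 - <<'E'
from h import *
s=imaging.snapshot("top"); p=s["pixels"][150:310,190:530,::-1]; q=imaging.snapshot("scene")["pixels"][130:380,80:440,::-1]
cv2.imwrite("pics/p1.png",np.vstack([cv2.resize(p,(540,254)),cv2.resize(q,(540,340))[:340]]))
E
```

```text
t 12.0 pos [ 0.4584 -0.263   0.0989] rpy deg [ 1.7998e+02 -3.0000e-02  1.6173e+02] w 0.0755 F [-0.7  0.3 -0.6]
shift share [ 0.69   1.91  -0.005] turn share [-0.000e+00 -3.000e-04  5.978e-01]
```

View pics/p1.png

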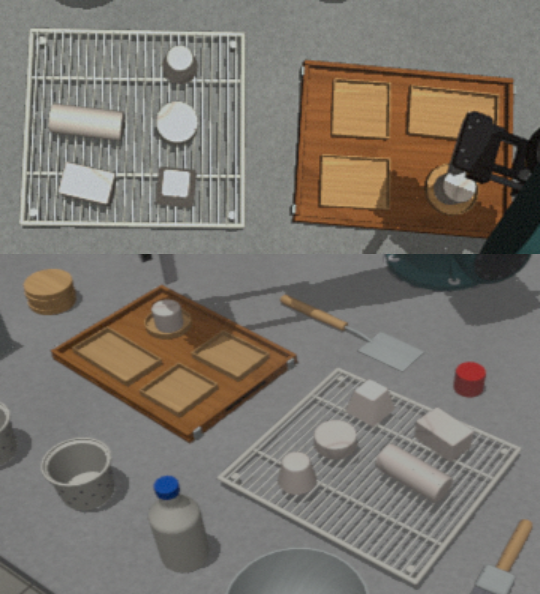

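The drum stands upright in the round box, top at (459,186) in the view. Next is the pyramid: turn first, then travel.

Call:
carry_out(motion="0 0 0 0 0 0.075 0.8;0 0 0 0 0 0.075 0.8;0 0 0 0 0 0.075 0.8;0 0 0 0 0 0.075 0.8;0 0 0 0 0 0.075 0.8;0 0 0 0 0 0.075 0.8;0 0 0 0 0 0.075 0.8;0 0 0 0 0 0.073 0.8;0 0 0 0 0 0 0.8")

```text
time: 13.22
tool_pos: [0.4577, -0.2625, 0.0976]
ee_rot: [-3.139, -0.002, 1.572]
wrist_force: [0.2, -0.6, -0.2]
width: 0.0753
finger_force: 0.0
```

```bash
python3 go.py .447 .143 .1 90
```

```text
t 13.225 pos [ 0.4577 -0.2625  0.0976] rpy deg [-1.7984e+02 -1.2000e-01  9.0080e+01] w 0.0753 F [ 0.2 -0.6 -0.2]
shift share [ 2.028 -0.051 -0.008] turn share [-0.0013 -0.001   0.0006]
```

Call:
carry_out(motion="0.2 -0.005 0 0 0 0 0.8;0.2 -0.005 0 0 0 0 0.8;0.2 -0.005 0 0 0 0 0.8;0.2 -0.005 0 0 0 0 0.8;0.2 -0.005 0 0 0 0 0.8;0.2 -0.005 0 0 0 0 0.8;0.2 -0.005 0 0 0 0 0.8;0.2 -0.005 0 0 0 0 0.8;0.2 -0.005 0 0 0 0 0.8;0.2 -0.005 0 0 0 0 0.8;0.02 0 0 0 0 0 0.8;0 0 0 0 0 0 0.8")

```text
time: 14.72
tool_pos: [0.4484, 0.1403, 0.0988]
ee_rot: [-3.14, 0.001, 1.572]
wrist_force: [-0.4, -0.2, 0.6]
width: 0.0751
finger_force: 0.0
```

```bash
python3 go.py .447 .143 0 90
```

```text
t 14.725 pos [0.4484 0.1403 0.0988] rpy deg [-1.7993e+02  5.0000e-02  9.0080e+01] w 0.0751 F [-0.4 -0.2  0.6]
shift share [ 0.014 -0.007  0.494] turn share [-0.0006  0.0004  0.0006]
```

Call:
carry_out(motion="0.012 -0.007 0.16 0 0 0 0.8;0 0 0.16 0 0 0 0.8;0 0 0.11 0 0 0 0.8;0 0 0.055 0 0 0 0.8;0 0 0 0 0 0 0.8;0 0 0 0 0 0 0.8")

```text
time: 15.48
tool_pos: [0.4484, 0.143, 0.0036]
ee_rot: [3.14, -0.0, 1.57]
wrist_force: [-0.8, 0.6, 0.4]
width: 0.0747
finger_force: 0.0
```

Call:
carry_out(motion="0 0 0 0 0 0 0.52;0 0 0 0 0 0 0.52;0 0 0 0 0 0 0.52;0 0 0 0 0 0 0.52;0 0 0 0 0 0 0.52")

```text
time: 16.1
tool_pos: [0.4478, 0.1433, 0.0028]
ee_rot: [3.141, -0.0, 1.57]
wrist_force: [0.2, 0.3, 0.7]
width: 0.049
finger_force: 11.2
```

Call:
carry_out(motion="0 0 0 0 0 0 0.52;0 0 0 0 0 0 0.52")

```text
time: 16.35
tool_pos: [0.4478, 0.1434, 0.0028]
ee_rot: [3.141, -0.0, 1.57]
wrist_force: [0.1, 0.8, 2.3]
width: 0.0489
finger_force: 11.3
```

Call:
carry_out(motion="0 0 -0.02 0 0 0 0.52;0 0 -0.05 0 0 0 0.52;0 0 -0.1 0 0 0 0.52;0 0 -0.15 0 0 0 0.52;0 0 -0.15 0 0 0 0.52;0 0 -0.05 0 0 0 0.52;0 0 0 0 0 0 0.52")

```text
time: 17.23
tool_pos: [0.4476, 0.1433, 0.1069]
ee_rot: [3.141, -0.0, 1.57]
wrist_force: [0.2, -0.4, -2.1]
width: 0.0489
finger_force: 10.9
```

```bash
python3 go.py .575 -.13 .1 88; python3 - <<'E'
from h import *
q=imaging.snapshot("scene")["pixels"][100:320,230:430,::-1]
cv2.imwrite("pics/y1.png",cv2.resize(q,None,fx=2.7,fy=2.7))
E
```

```text
t 17.225 pos [0.4476 0.1433 0.1069] rpy deg [ 1.7994e+02 -2.0000e-02  8.9970e+01] w 0.0489 F [ 0.2 -0.4 -2.1]
shift share [-1.366  0.637  0.035] turn share [ 0.0005 -0.0001  0.0164]
```

View pics/y1.png

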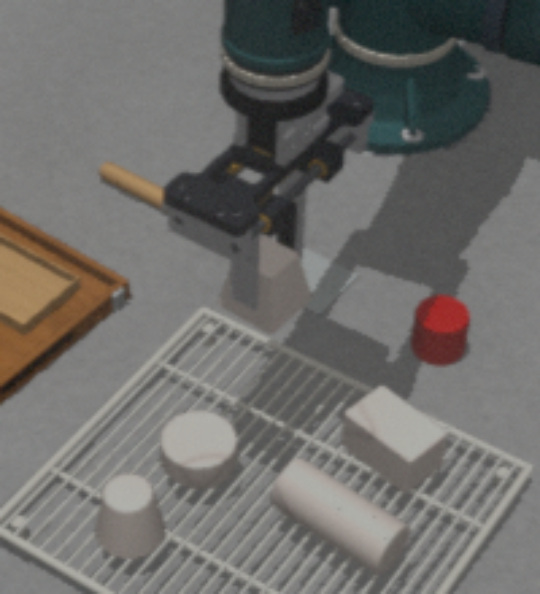

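The pyramid is held level at (265,285). Carry it to the square box.

Call:
carry_out(motion="-0.07 0.032 0 0 0 0.005 0.52;-0.13 0.061 0 0 0 0.0057 0.52;-0.13 0.061 0 0 0 0.0057 0.52;-0.13 0.061 0 0 0 0 0.52;-0.13 0.061 0 0 0 0 0.52;-0.13 0.061 0 0 0 0 0.52;-0.13 0.061 0 0 0 0 0.52;-0.13 0.061 0 0 0 0 0.52;-0.13 0.061 0 0 0 0 0.52;-0.13 0.061 0 0 0 0 0.52;-0.126 0.056 0 0 0 0 0.52;0 0 0 0 0 0 0.52")

```text
time: 18.77
tool_pos: [0.566, -0.1359, 0.1045]
ee_rot: [-3.139, -0.0, 1.533]
wrist_force: [-0.4, 0.3, -1.1]
width: 0.0486
finger_force: 10.9
```

Call:
carry_out(motion="0 0 0 0 0 0 0.52;0 0 0 0 0 0 0.52")

```text
time: 19.02
tool_pos: [0.5662, -0.1328, 0.1062]
ee_rot: [-3.141, -0.001, 1.537]
wrist_force: [-0.8, 0.4, -1.7]
width: 0.0493
finger_force: 10.9
```

```bash
python3 go.py .575 -.13 -.0082 88
```

```text
t 19.025 pos [ 0.5662 -0.1328  0.1062] rpy deg [-1.7996e+02 -3.0000e-02  8.8050e+01] w 0.0493 F [-0.8  0.4 -1.7]
shift share [0.015 0.044 0.572] turn share [-0.0003 -0.0002  0.0004]
```

Call:
carry_out(motion="0.015 0.042 0.1 0 0 0 0.52;0 0 0.15 0 0 0 0.52;0 0 0.15 0 0 0 0.52;0 0 0.1 0 0 0 0.52;0 0 0.03 0 0 0 0.52;0 0 0 0 0 0 0.52;0 0 0 0 0 0 0.52")

```text
time: 19.9
tool_pos: [0.5761, -0.131, 0.0016]
ee_rot: [3.14, 0.0, 1.536]
wrist_force: [0.1, -0.7, -2.3]
width: 0.0489
finger_force: 10.9
```

```bash
python3 go.py .575 -.13 -.0082 88
```

```text
t 19.9 pos [ 0.5761 -0.131   0.0016] rpy deg [1.7988e+02 3.0000e-02 8.8020e+01] w 0.0489 F [ 0.1 -0.7 -2.3]
shift share [ 0.005 -0.006  0.049] turn share [0.001  0.0002 0.0002]
```

Call:
carry_out(motion="0 -0.004 0.025 0 0 0 0.52;0 0 0.015 0 0 0 0.52;0 0 0.005 0 0 0 0.52;0 0 0 0 0 0 0.52")

```text
time: 20.4
tool_pos: [0.5743, -0.1309, -0.0082]
ee_rot: [-3.142, -0.0, 1.536]
wrist_force: [-1.1, 0.2, 0.7]
width: 0.0493
finger_force: 11.2
```

Call:
carry_out(motion="0 0 0.003 0 0 0 0.52;0 0 0 0 0 0 0.54;0 0 0 0 0 0 0.7;0 0 0 0 0 0 0.75;0 0 0 0 0 0 0.75;0 0 -0.1 0 0 0 0.75;0 0 -0.2 0 0 0 0.75;0 0 -0.25 0 0 0 0.75;0 0 0 0 0 0 0.75")

```text
time: 21.52
tool_pos: [0.5779, -0.132, 0.1067]
ee_rot: [3.131, 0.003, 1.536]
wrist_force: [-0.2, 0.3, -0.9]
width: 0.0705
finger_force: 0.0
```

```bash
python3 go.py .5365 .2765 .1 85
```

```text
t 21.525 pos [ 0.5779 -0.132   0.1067] rpy deg [1.7938e+02 1.7000e-01 8.8010e+01] w 0.0705 F [-0.2  0.3 -0.9]
shift share [ 2.034 -0.278  0.025] turn share [0.0052 0.0013 0.0251]
```

Call:
carry_out(motion="0.2 -0.028 0 0 0 0.0125 0.75;0.2 -0.027 0 0 0 0.0125 0.75;0.2 -0.02 0 0 0 0 0.75;0.2 -0.02 0 0 0 0 0.75;0.2 -0.02 0 0 0 0 0.75;0.2 -0.02 0 0 0 0 0.75;0.2 -0.02 0 0 0 0 0.75;0.2 -0.02 0 0 0 0 0.75;0.2 -0.02 0 0 0 0 0.75;0.2 -0.02 0 0 0 0 0.75;0.03 -0.01 0 0 0 0 0.75;0 0 0 0 0 0 0.75")

```text
time: 23.02
tool_pos: [0.5611, 0.2769, 0.0997]
ee_rot: [-3.14, 0.001, 1.484]
wrist_force: [-0.3, -0.0, 0.2]
width: 0.07
finger_force: 0.0
```

Call:
carry_out(motion="0 0 0 0 0 0 0.75;0 0 0 0 0 0 0.75")

```text
time: 23.28
tool_pos: [0.562, 0.276, 0.1009]
ee_rot: [3.141, 0.0, 1.482]
wrist_force: [1.0, -0.2, -0.8]
width: 0.0705
finger_force: 0.0
```

```bash
python3 go.py .5365 .2765 0 85
```

```text
t 23.275 pos [0.562  0.276  0.1009] rpy deg [1.7999e+02 1.0000e-02 8.4910e+01] w 0.0705 F [ 1.  -0.2 -0.8]
shift share [-0.009 -0.127  0.505] turn share [ 0.0001  0.0001 -0.0007]
```

Call:
carry_out(motion="-0.009 -0.127 0 0 0 0 0.75;0 0 0.1 0 0 0 0.75;0 0 0.15 0 0 0 0.75;0 0 0.15 0 0 0 0.75;0 0 0.08 0 0 0 0.75;0 0 0 0 0 0 0.75;0 0 0 0 0 0 0.75")

```text
time: 24.15
tool_pos: [0.5374, 0.2779, 0.0064]
ee_rot: [3.139, -0.001, 1.483]
wrist_force: [0.2, 0.3, 0.1]
width: 0.0703
finger_force: 0.0
```

```bash
python3 go.py .5365 .2765 0 85
```

```text
t 24.15 pos [0.5374 0.2779 0.0064] rpy deg [ 1.7987e+02 -7.0000e-02  8.4990e+01] w 0.0703 F [0.2 0.3 0.1]
shift share [-0.008 -0.004  0.032] turn share [ 0.0011 -0.0006 -0.0001]
```

Call:
carry_out(motion="-0.006 -0.004 0.036 0 0 0 0.75;0 0 0 0 0 0 0.75;0 0 0 0 0 0 0;0 0 0 0 0 0 0;0 0 0 0 0 0 0;0 0 0 0 0 0 0;0 0 0 0 0 0 0")

```text
time: 25.02
tool_pos: [0.5356, 0.2766, -0.0021]
ee_rot: [3.141, -0.0, 1.484]
wrist_force: [1.2, -0.9, 0.2]
width: 0.0431
finger_force: 30.0
```

Call:
carry_out(motion="0 0 -0.03 0 0 0 0;0 0 -0.1 0 0 0 0;0 0 -0.2 0 0 0 0;0 0 -0.2 0 0 0 0;0 0 0 0 0 0 0;0 0 0 0 0 0 0")

```text
time: 25.78
tool_pos: [0.5344, 0.2762, 0.1022]
ee_rot: [-3.139, 0.001, 1.484]
wrist_force: [0.1, 0.3, -2.1]
width: 0.0431
finger_force: 30.0
```

```bash
python3 go.py .572 -.268 .1 86; python3 - <<'E'
from h import *
q=imaging.snapshot("scene")["pixels"][110:340,120:440,::-1]
cv2.imwrite("pics/l1.png",cv2.resize(q,None,fx=2.4,fy=2.4))
E
```

```text
t 25.775 pos [0.5344 0.2762 0.1022] rpy deg [-1.7987e+02  6.0000e-02  8.5010e+01] w 0.0431 F [ 0.1  0.3 -2.1]
shift share [-2.694  0.424  0.013] turn share [-0.0011  0.0005 -0.0083]
```

View pics/l1.png

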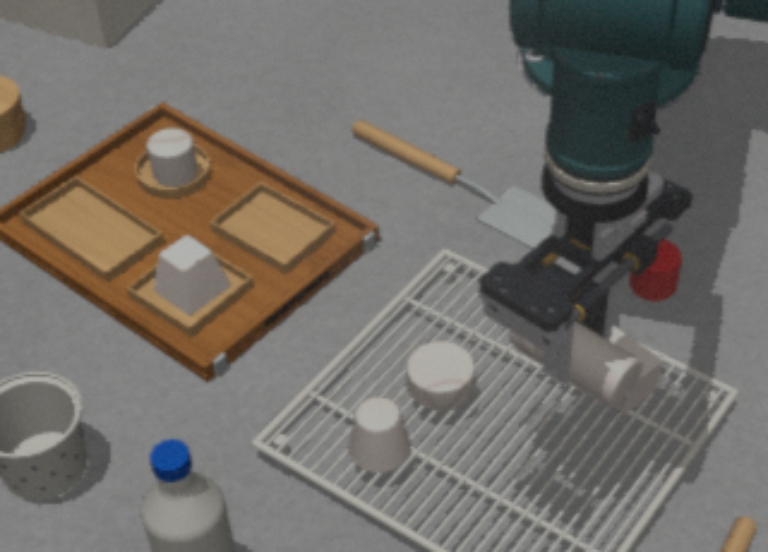

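The pyramid (190,275) and drum (172,155) stand in their boxes, and the log is held level at (590,365). Next I carry the log to the long box.

Call:
carry_out(motion="-0.1 0.02 0 0 0 -0.008 0;-0.2 0.03 0 0 0 0 0;-0.24 0.037 0 0 0 0 0;-0.24 0.037 0 0 0 0 0;-0.24 0.037 0 0 0 0 0;-0.24 0.037 0 0 0 0 0;-0.24 0.037 0 0 0 0 0;-0.24 0.037 0 0 0 0 0;-0.24 0.037 0 0 0 0 0;-0.24 0.037 0 0 0 0 0;-0.24 0.037 0 0 0 0 0;-0.2 0.03 0 0 0 0 0")

```text
time: 27.32
tool_pos: [0.5784, -0.2611, 0.1004]
ee_rot: [-3.137, -0.002, 1.499]
wrist_force: [1.2, 0.4, -1.2]
width: 0.0432
finger_force: 30.0
```

Call:
carry_out(motion="0 0 0 0 0 0 0;0 0 0 0 0 0 0;0 0 0 0 0 0 0")

```text
time: 27.7
tool_pos: [0.5797, -0.2584, 0.1029]
ee_rot: [-3.14, -0.001, 1.502]
wrist_force: [-0.0, -0.2, -1.4]
width: 0.0433
finger_force: 30.0
```

```bash
python3 go.py .572 -.268 -.0131 86
```

```text
t 27.7 pos [ 0.5797 -0.2584  0.1029] rpy deg [-1.7993e+02 -6.0000e-02  8.6050e+01] w 0.0433 F [-0.  -0.2 -1.4]
shift share [-0.051 -0.035  0.58 ] turn share [-0.0006 -0.0005  0.0004]
```

Call:
carry_out(motion="-0.051 -0.035 0.05 0 0 0 0;0 0 0.12 0 0 0 0;0 0 0.15 0 0 0 0;0 0 0.12 0 0 0 0;0 0 0.08 0 0 0 0;0 0 0 0 0 0 0;0 0 0 0 0 0 0")

```text
time: 28.58
tool_pos: [0.573, -0.2701, 0.0008]
ee_rot: [3.14, 0.001, 1.501]
wrist_force: [0.0, -0.8, -1.4]
width: 0.043
finger_force: 30.0
```

```bash
python3 go.py .572 -.268 -.0131 86
```

```text
t 28.575 pos [ 0.573  -0.2701  0.0008] rpy deg [1.799e+02 5.000e-02 8.597e+01] w 0.043 F [ 0.  -0.8 -1.4]
shift share [ 0.01  -0.006  0.07 ] turn share [ 0.0009  0.0004 -0.0002]
```

Call:
carry_out(motion="0.006 -0.004 0.04 0 0 0 0;0 0 0.018 0 0 0 0;0 0 0.005 0 0 0 0;0 0 0 0 0 0 0")

```text
time: 29.08
tool_pos: [0.5717, -0.2684, -0.0129]
ee_rot: [3.141, -0.0, 1.5]
wrist_force: [0.5, 0.1, -1.3]
width: 0.0433
finger_force: 30.0
```

Call:
carry_out(motion="0 0 0.004 0 0 0 0;0 0 0 0 0 0 0")

```text
time: 29.32
tool_pos: [0.5718, -0.2686, -0.0131]
ee_rot: [3.141, 0.0, 1.5]
wrist_force: [-0.7, -0.5, 1.7]
width: 0.0436
finger_force: 30.0
```

Contact made. Release and go to the brick.

Call:
carry_out(motion="0 0 0 0 0 0 0.55;0 0 0 0 0 0 0.6;0 0 0 0 0 0 0.65;0 0 0 0 0 0 0.65;0 0 -0.1 0 0 0 0.65;0 0 -0.2 0 0 0 0.75;0 0 -0.27 0 0 0 0.75;0 0 0 0 0 0 0.75")

```text
time: 30.32
tool_pos: [0.5754, -0.2706, 0.109]
ee_rot: [3.129, 0.006, 1.5]
wrist_force: [0.4, 0.4, -0.4]
width: 0.0708
finger_force: 0.0
```

```bash
python3 go.py .4455 .268 .1 79
```

```text
t 30.325 pos [ 0.5754 -0.2706  0.109 ] rpy deg [179.25   0.36  85.97] w 0.0708 F [ 0.4  0.4 -0.4]
shift share [ 2.641 -0.838  0.018] turn share [0.0064 0.0026 0.0581]
```

Call:
carry_out(motion="0.24 -0.076 0 0 0 0 0.75;0.24 -0.076 0 0 0 0 0.75;0.24 -0.076 0 0 0 0 0.75;0.24 -0.076 0 0 0 0 0.75;0.24 -0.076 0 0 0 0 0.75;0.24 -0.076 0 0 0 0 0.75;0.24 -0.076 0 0 0 0 0.75;0.24 -0.076 0 0 0 0 0.75;0.24 -0.076 0 0 0 0 0.75;0.24 -0.076 0 0 0 0 0.75;0.24 -0.076 0 0 0 0 0.75;0 0 0 0 0 0.058 0.75")

```text
time: 31.82
tool_pos: [0.4404, 0.2731, 0.1003]
ee_rot: [-3.141, -0.001, 1.381]
wrist_force: [0.2, -0.4, -0.7]
width: 0.0706
finger_force: 0.0
```

Call:
carry_out(motion="0 0 0 0 0 0 0.75;0 0 0 0 0 0 0.75")

```text
time: 32.08
tool_pos: [0.442, 0.2696, 0.1004]
ee_rot: [-3.142, 0.0, 1.38]
wrist_force: [-0.1, -0.4, -0.8]
width: 0.0708
finger_force: 0.0
```

```bash
python3 go.py .4455 .268 0 79
```

```text
t 32.075 pos [0.442  0.2696 0.1004] rpy deg [-180.      0.     79.06] w 0.0708 F [-0.1 -0.4 -0.8]
shift share [-0.004  0.019  0.502] turn share [-0.      0.      0.0005]
```

Call:
carry_out(motion="-0.004 0.019 0.1 0 0 0 0.75;0 0 0.15 0 0 0 0.75;0 0 0.15 0 0 0 0.75;0 0 0.085 0 0 0 0.75;0 0 0.015 0 0 0 0.75;0 0 0 0 0 0 0.75;0 0 0 0 0 0 0.75;0 0 0 0 0 0 0;0 0 0 0 0 0 0;0 0 0 0 0 0 0;0 0 0 0 0 0 0;0 0 0 0 0 0 0")

```text
time: 33.58
tool_pos: [0.4456, 0.2686, 0.0005]
ee_rot: [3.141, -0.0, 1.379]
wrist_force: [-0.3, -1.2, 1.6]
width: 0.046
finger_force: 30.0
```

Call:
carry_out(motion="0 0 -0.03 0 0 0 0;0 0 -0.1 0 0 0 0;0 0 -0.2 0 0 0 0;0 0 -0.2 0 0 0 0;0 0 0 0 0 -0.08 0;0 0 0 0 0 0 0")

```text
time: 34.33
tool_pos: [0.4454, 0.2685, 0.1065]
ee_rot: [3.141, -0.0, 1.545]
wrist_force: [0.1, -0.4, -1.5]
width: 0.0461
finger_force: 30.0
```

```bash
python3 go.py .4637 -.1187 .1 88.7
```

```text
t 34.325 pos [0.4454 0.2685 0.1065] rpy deg [ 1.7999e+02 -1.0000e-02  8.8500e+01] w 0.0461 F [ 0.1 -0.4 -1.5]
shift share [-1.933  0.142  0.032] turn share [ 0.0001 -0.0001 -0.0017]
```

Call:
carry_out(motion="-0.1 0.007 0 0 0 0 0;-0.2 0.015 0 0 0 0 0;-0.2 0.015 0 0 0 0 0;-0.2 0.015 0 0 0 0 0;-0.2 0.015 0 0 0 0 0;-0.2 0.015 0 0 0 0 0;-0.2 0.015 0 0 0 0 0;-0.2 0.015 0 0 0 0 0;-0.2 0.015 0 0 0 0 0;-0.233 0.015 0 0 0 0 0;0 0 0 0 0 0 0;0 0 0 0 0 0 0")

```text
time: 35.83
tool_pos: [0.4634, -0.1187, 0.1055]
ee_rot: [-3.14, -0.001, 1.544]
wrist_force: [0.2, -0.4, -1.3]
width: 0.0458
finger_force: 30.0
```

```bash
python3 go.py .4637 -.1187 -.0105 88.7
```

```text
t 35.825 pos [ 0.4634 -0.1187  0.1055] rpy deg [-1.799e+02 -6.000e-02  8.848e+01] w 0.0458 F [ 0.2 -0.4 -1.3]
shift share [-0.     0.002  0.58 ] turn share [-0.0008 -0.0005 -0.0018]
```

Call:
carry_out(motion="0 0 0.1 0 0 0 0;0 0 0.15 0 0 0 0;0 0 0.15 0 0 0 0;0 0 0.1 0 0 0 0;0 0 0.03 0 0 0 0;0 0 0.02 0 0 0 0;0 0 0 0 0 0 0;0 0 0 0 0 0 0")

```text
time: 36.83
tool_pos: [0.4652, -0.1188, -0.0028]
ee_rot: [3.14, 0.0, 1.547]
wrist_force: [0.8, -0.6, -0.5]
width: 0.0458
finger_force: 30.0
```

```bash
python3 go.py .4637 -.1187 -.0105 88.7
```

```text
t 36.825 pos [ 0.4652 -0.1188 -0.0028] rpy deg [1.799e+02 3.000e-02 8.861e+01] w 0.0458 F [ 0.8 -0.6 -0.5]
shift share [ 0.001 -0.008  0.038] turn share [ 0.0008  0.0002 -0.0008]
```

Call:
carry_out(motion="0 -0.004 0.018 0 0 0 0;0 0 0.012 0 0 0 0;0 0 0.005 0 0 0 0;0 0 0 0 0 0 0")

```text
time: 37.33
tool_pos: [0.4636, -0.1186, -0.0105]
ee_rot: [-3.141, -0.0, 1.546]
wrist_force: [-1.9, 0.4, 1.7]
width: 0.0459
finger_force: 30.0
```

Call:
carry_out(motion="0 0 0 0 0 0 0.55;0 0 0 0 0 0 0.6;0 0 0 0 0 0 0.65;0 0 0 0 0 0 0.65;0 0 -0.1 0 0 0 0.65;0 0 -0.2 0 0 0 0.65;0 0 -0.2 0 0 0 0.65;0 0 -0.2 0 0 0 0.65;0.25 0 0 0 0 0 0.65;0.25 0 0 0 0 0 0.65;0.25 0 0 0 0 0 0.65;0 0 0 0 0 0 0.65")

```text
time: 38.83
tool_pos: [0.4671, 0.0341, 0.1293]
ee_rot: [3.141, -0.001, 1.552]
wrist_force: [-0.5, 0.1, 1.0]
width: 0.0608
finger_force: 0.0
```

Call:
carry_out(motion="0.25 0 0 0 0 0 0.65;0.25 0 0 0 0 0 0.65;0.25 0 0 0 0 0 0.65;0.2 0 0 0 0 0 0.65;0 0 0 0 0 0 0.65;0 0 0 0 0 0 0.65")

```text
time: 39.58
tool_pos: [0.4722, 0.22, 0.1291]
ee_rot: [-3.141, 0.001, 1.546]
wrist_force: [-0.6, -0.5, 0.3]
width: 0.0617
finger_force: 0.0
```

```bash
python3 - <<'E'
from h import *
s=imaging.snapshot("top"); p=s["pixels"][180:310,370:520,::-1]; q=imaging.snapshot("scene")["pixels"][140:370,105:440,::-1]
cv2.imwrite("pics/fin.png",np.hstack([cv2.resize(p,(380,330)),cv2.resize(q,(420,330))]))
E
```

```text
(no output)
```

View pics/fin.png

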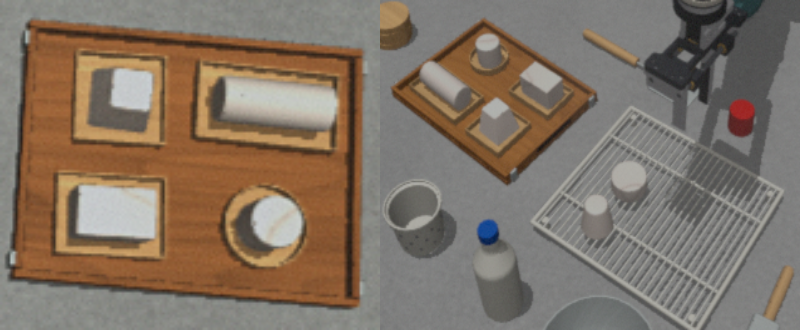

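All four cheeses stand in their boxes: pyramid (120,97), log (275,103), brick (115,210) and drum (272,222) in the left view. The log's rightward lean there matches the parallax I'd expect. The wheel and cone are still on the rack, and the gripper is clear.

```bash
python3 -c "
from bench import robot
print(robot.close_job())"
```

```text
the job is handed in; nothing more can be done
None
```

The job is handed in at about 40 s: the drum, pyramid, log and brick look upright inside their boxes in the last pictures, and the wheel and cone were left standing on the rack.

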